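# Clip the hairbrush to its snap hook

### The arm

A 6-joint arm with a two-finger parallel gripper is mounted at the origin on the work surface. World frame = base frame: x ahead of the robot, y to its left, z up, the work surface at z = 0. Lengths are in m, angles in rad, forces in N, time in s.
With the tool pointing down it reaches from about 0.3 to 1 m from the base axis. Payload 5.1 kg.
Tool frame: the origin (TCP) lies midway between the tips of the shut fingers; the grasp point (between the pads) lies robot.tcp_to_grasp behind it (robot.tcp_to_grasp is the distance from the TCP to the grasp point, in m); y points along the fingers, x is the direction in which the jaws open and shut, and the axes are right-handed (so a half turn about y gives the same grasp; the last joint's range is limited). The gripper opens to 95 mm and grips with 3 to 60 N. Pads are 20 mm wide; open, the fingers measure 119 mm over their backs; the gripper's body (75 mm by 180 mm) begins 59 mm behind the grasp point.
Start: joints at [-1.369, 0.124, 1.65, -0, 1.367, -0.083], TCP at [0.183, -0.624, 0.215] pointing down, gripper open.
Joint ranges: [-2.61, 2.61], [-1.02, 2.33], [0.03, 2.71], [-1.35, 4.49], [0.32, 2.68], [-2.91, 2.91]. Speed limits (rad/s): [2.57, 2.57, 3.14, 3.14, 3.14, 3.14].

### API

Orientations are given as a unit quaternion [w, x, y, z].
In Python, from plant import robot gives the robot as it stands.
- The arm moves only by the tool apply_moves, never from a script. Its argument "moves" is a list of rows, each an object of numbers: "wx", "wy", "wz": the turn, a rotation vector about the tool's x, y, z in rad; "x", "y", "z": the shift along the tool's x, y, z in m; "gripper": the finger opening in m, from 0 to 0.0951. In form: [{"wx": .., "wy": .., "wz": .., "x": .., "y": .., "z": .., "gripper": ..}, ...]. A call has 1 to 20 rows; each row shifts and turns the commanded pose from where the row before left it, along the tool's axes as they then stand; what a row does not reach is not made up. A row lasts 1/10 s, in which the tool goes at most 50 mm and 8.59 degrees, less where a joint would pass 70% of its speed; a pose out of reach is approached as far as the arm can. A call with a gripper value outside its range is refused whole. The fingers move at their own pace and stop on an object; the grip force is fixed at half the most. Time passes only in rows, so rows that do not move let the fingers close. It gives the time, the measured TCP pose, the force and the opening at its end, in the units of the state.
- robot.get_state(): the state, without advancing time (a new reading comes with each control period).
- robot.read_camera(name): name is "scene" or "side" or "wrist"; returns the picture (420x560x3 uint8, red, green, blue); there is no depth.
- robot.get_calibration(name): a dict with "mtx" (3x3 intrinsics, pixels), "R" (3x3) and "t" (3): a world point X has camera coordinates R X + t; the wrist camera has in their place "mount" (4x4, takes a point from camera to tool coordinates, whose origin is the TCP and whose axes are the tool frame's). Camera axes: x right, y down, z forward; pixel columns grow to the right and rows downward; lengths in m; the calibration is good to about 2 mm. A picture is of the moment at which its call begins: read the wrist's pose just before it. get_calibration takes no time and is no camera call.
- robot.hand_in(): hands the job in, once; it reports no verdict.
Trained networks look in the newest picture that a camera, given by its name, has taken for a name from the list of things; names that differ only in an ending like _2 or _b are one class to them, and where a whole thing is asked for, a point or a joint stands for the part that bears it (a point fixed in the world has none). Each returns a list of dicts, best first, with "confidence" (0 to 1); they miss things now and then, are a little off and sometimes report something else, mostly with a low value. They report only what shows in the picture. A call takes as long as a camera call. They do not tell look-alikes from the thing itself.
- robot.spot_in(camera, target): "bbox" ([left, top, right, bottom] in pixels, round what is visible of it).
The state is a dict: "clock": time; "joints": joint angles; "joint_vel": joint speeds; "joint_efforts": joint torques, N m; "tcp_pos": TCP position; "tool_rot": TCP orientation; "wrist_force": force on the tool from outside, world axes, zero at the start; "torque": the same for the moment, N m; "opening": opening from 0.0 (shut) to 1.0 (fully open).
Only numpy, scipy, OpenCV 4.12 (cv2) and the standard library are available. Lean on these libraries where they do the work, as an engineer would, in place of code of your own. Each camera call takes 0.05 s, during which the arm holds its last target. There are 200 camera calls.

### The job

Clip the wooden hairbrush that has a round eye at the end of its handle to the steel snap hook standing on the vanity counter: lower its eye over the hook's free prong (the upright nearer the robot) and push it down against the sprung gate until it passes inside and the gate springs shut above it. Leave the brush standing on its bristles with its eye caught on the prong, let go, and do not disturb the other hairbrush, which has no eye.

Things in the scene. Friction and masses are not known exactly. Their poses are not given: they have to be found in the camera images.
- brush_grip (a point): Middle of the handle of the wooden hairbrush with the eye, 30 mm over the bristle tips it stands on. x along the handle to the eye, z up. Handle 18 wide (y), 12 high, x -52 to 53 mm. Eye: flat ring in the xy plane, centre x = 75, y = z = 0, inner diameter 30, outer 46, 8 thick. Head 88 x 62 at x = -95; balance near x = -70; 0.11 kg.
- hook_prong (a point): Fixed steel snap hook: upright U of 7 mm bar on a dark wooden 92 x 70 x 6 plate. Point on the free prong's axis, 30 mm over the counter, where the eye's centre ends. z up; x from prong (top 53 above) to spine (x = 36, top 49 above); U bottom 9 below. Brush lies on the -x side, its x along this x: prong through eye, far rim of eye down between prong and spine.
- gate (a joint): Sprung gate of the snap hook: 33 mm bar hinged at the spine's top, reaching to the prong, 43 mm above hook_prong. 0 = shut (level), to 1.45 rad as its free end is pushed down inside the U; it opens only downwards and springs back. Pushing the eye through takes 1 to 3 N; it snaps shut above once the eye is down at hook_prong's height (within 5 mm).
- plain_brush_grip (a point): Middle of the handle of the other wooden hairbrush, 30 mm over the counter: same head and handle (x along the handle away from the head, z up), but its handle ends plain and round 66 mm from this point, with no eye. A bystander: leave it alone.
Mind the look-alikes: they are no part of the job. What is shaped like the part that bears brush_grip but green is not meant.

How it is judged:
By the outcome, as a careful person would: the job done as asked, in the order asked, and still so for the second after the job is handed in, with the robot touching nothing.
It also fails if it takes over 45 s, if anything falls off the work surface, if the arm or the gripper's body presses on something with over 40 N, if the wrist force passes 120 N, or if a joint passes its speed limit or range.

## Working session

There is one attempt and no reset: what is moved stays moved. The work goes in short steps, Python scripts to look and compute and a tool call to move; the robot and the scene stay as the last step left them, time stands still between calls to the robot, and variables do not carry over. Pictures are saved under pics/ and viewed, about 8 in all and at most 12, crops included, and the job is handed in when it is done.

Besides the shell and the picture viewer there is one more tool, called after "Request:" in YAML: its name, and indented under it one key for each argument. apply_moves: Moves the arm, as the interface text tells. Its arguments: {"type":"object","properties":{"moves":{"type":"array"}},"required":["moves"]}

```bash
mkdir -p pics; ls; python3 - <<'E'
from plant import robot
import cv2,numpy as np
print(robot.tcp_to_grasp)
s=robot.get_state(); print(s['clock'],s['tcp_pos'],s['tool_rot'])
for c in ['scene','side']:
    im=robot.read_camera(c); cv2.imwrite(f'pics/{c}0.png',im[:,:,::-1])
    for n in ['brush_grip','hook_prong','gate','plain_brush_grip']:
        print(c,n,[(np.round(d['bbox']).tolist(),round(d['confidence'],2)) for d in robot.spot_in(c,n)])
    k=robot.get_calibration(c); print(k)
print(robot.get_calibration('wrist'))
E
```

```text
pics
0.0188
0.0 [ 0.18245967 -0.62318806  0.21340412] [ 0.56637836 -0.56540843  0.42453176 -0.42344025]
scene brush_grip [([271.0, 129.0, 324.0, 176.0], 0.83), ([178.0, 174.0, 259.0, 221.0], 0.6), ([104.0, 165.0, 176.0, 201.0], 0.59)]
scene hook_prong [([335.0, 321.0, 383.0, 372.0], 0.55)]
scene gate [([356.0, 325.0, 364.0, 335.0], 0.4)]
scene plain_brush_grip [([267.0, 203.0, 311.0, 267.0], 0.83)]
{'mtx': array([[433.50989925,   0.        , 287.2785452 ],
       [  0.        , 433.50989925, 211.84060249],
       [  0.        ,   0.        ,   1.        ]]), 'R': array([[-0.69399829,  0.71985896, -0.01301759],
       [ 0.55348146,  0.52185997, -0.64909202],
       [-0.46046135, -0.45767374, -0.76059851]]), 't': array([ 0.41010637, -0.19464901,  1.33553914])}
side brush_grip [([261.0, 146.0, 325.0, 183.0], 0.93), ([277.0, 106.0, 303.0, 143.0], 0.71), ([346.0, 174.0, 397.0, 226.0], 0.57)]
side hook_prong [([154.0, 271.0, 198.0, 305.0], 0.72), ([226.0, 210.0, 301.0, 231.0], 0.53)]
side gate []
side plain_brush_grip [([230.0, 208.0, 306.0, 230.0], 0.56)]
{'mtx': array([[403.69047457,   0.        , 281.77519735],
       [  0.        , 403.69047457, 205.3030765 ],
       [  0.        ,   0.        ,   1.        ]]), 'R': array([[-0.88734063, -0.46090468, -0.01390971],
       [-0.32757849,  0.65131536, -0.68445645],
       [ 0.32452879, -0.6027895 , -0.72892104]]), 't': array([0.41495175, 0.2569072 , 0.96527776])}
{'mtx': array([[293.01225044,   0.        , 277.43736227],
       [  0.        , 293.01225044, 206.27243559],
       [  0.        ,   0.        ,   1.        ]]), 'mount': array([[ 9.99999869e-01,  2.41520206e-04,  4.50803157e-04,
         2.25896748e-04],
       [-3.80362470e-04, -2.38014587e-01,  9.71261505e-01,
        -1.70433363e-01],
       [ 3.41877007e-04, -9.71261550e-01, -2.38014464e-01,
         6.61085562e-02],
       [ 0.00000000e+00,  0.00000000e+00,  0.00000000e+00,
         1.00000000e+00]])}
```

View pics/scene0.png

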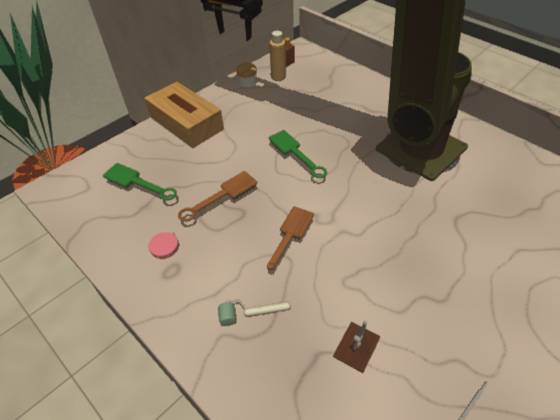

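View pics/side0.png

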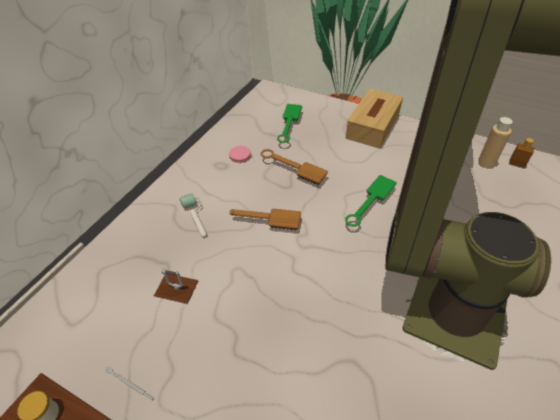

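The brown eyed brush shows in the scene picture with its ring at about (188,215) and head at (240,186); in the side picture the ring is at (267,156). The hook stands on the dark plate at (357,346) in scene and (176,287) in side. The green brushes are look-alikes, and the plain brush lies at (290,237) in scene.

```bash
cat > h.py <<'E'
from plant import robot
import cv2,numpy as np
from scipy.spatial.transform import Rotation as Ro
def rot(s):
    q=s['tool_rot']; return Ro.from_quat([q[1],q[2],q[3],q[0]]).as_matrix()
def cam(c,s=None):
    k=robot.get_calibration(c)
    if c!='wrist': return k['mtx'],k['R'],k['t']
    T=np.eye(4);T[:3,:3]=rot(s);T[:3,3]=s['tcp_pos']
    W=np.linalg.inv(T@k['mount']); return k['mtx'],W[:3,:3],W[:3,3]
def ray(C,uv,z):
    M,R,t=C; d=R.T@np.linalg.solve(M,[uv[0],uv[1],1]); o=-R.T@t
    return o+d*(z-o[2])/d[2]
def proj(C,X):
    M,R,t=C; p=M@(R@np.asarray(X)+t); return p[:2]/p[2]
E
python3 - <<'E'
from h import *
S=cam('scene');D=cam('side')
for n,a,b,z in [('ring',(188,215),(267.5,156.5),.03),('headtop',(239,185),(313,171),.045),('plainend',(271,266),(232,213),.03),('plainhead',(297,221),(286,217),.045),('plate',(357,346),(176,288),.006)]:
    print(n,ray(S,a,z).round(3),ray(D,b,z).round(3))
a=cv2.imread('pics/scene0.png')[310:380,320:400];b=cv2.imread('pics/side0.png')[255:315,145:225]
o=np.zeros((560,800,3),np.uint8)
A=cv2.resize(a,None,fx=5,fy=5,interpolation=cv2.INTER_CUBIC);B=cv2.resize(b,None,fx=5,fy=5,interpolation=cv2.INTER_CUBIC)
o[:350,:400]=A;o[:300,400:]=B
cv2.imwrite('pics/c1.png',o)
s=robot.get_state();print(rot(s).round(3))
E
```

```text
ring [ 0.67  -0.284  0.03 ] [ 0.663 -0.275  0.03 ]
headtop [ 0.514 -0.256  0.045] [ 0.494 -0.262  0.045]
plainend [ 0.632 -0.014  0.03 ] [ 0.633 -0.011  0.03 ]
plainhead [ 0.498 -0.055  0.045] [ 0.482 -0.055  0.045]
plate [0.638 0.251 0.006] [0.637 0.252 0.006]
[[ 0.281 -0.     0.96 ]
 [-0.96   0.     0.281]
 [-0.    -1.     0.   ]]
```

View pics/c1.png

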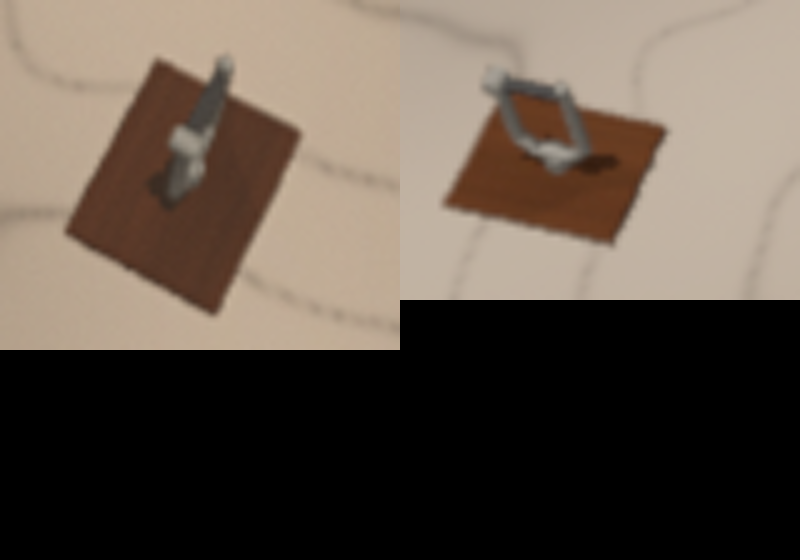

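```bash
python3 - <<'E'
from h import *
S=cam('scene');D=cam('side')
P=[ray(S,(365,322.4),.083),ray(D,(177.4,273),.083)];Q=[ray(S,(357,338),.079),ray(D,(163.4,271),.079)]
for p,q in zip(P,Q): print('prong',p.round(4),'spine',q.round(4),'d',np.linalg.norm((q-p)[:2]).round(4),np.degrees(np.arctan2(q[1]-p[1],q[0]-p[0])).round(1))
# plate corners
for C,L in ((S,[(155,60),(300,132),(215,314),(66,233)]),(D,[(515,88),(667,128),(612,244),(444,206)])):
    o=(320,310) if C is S else (145-80,255)
    X=np.array([ray(C,(u/5+o[0],v/5+o[1]),.006)[:2] for u,v in L]);print(X.mean(0).round(4));e=np.roll(X,-1,0)-X
    print([(np.linalg.norm(a).round(4),np.degrees(np.arctan2(a[1],a[0])).round(1)) for a in e])
# brush by colour
for c,C,box in (('scene',S,(174,165,262,226)),('side',D,(256,142,330,186))):
    im=cv2.imread(f'pics/{c}0.png');h=cv2.cvtColor(im,cv2.COLOR_BGR2HSV)
    x0,y0,x1,y1=box;m=((h[...,1]>120)&((h[...,0]<18)|(h[...,0]>170)))[y0:y1,x0:x1]
    v,u=np.nonzero(m);X=np.array([ray(C,(a+x0,b+y0),.034)[:2] for a,b in zip(u,v)])
    mu=X.mean(0);w,V=np.linalg.eigh(np.cov(X.T));d=V[:,1]*np.sign(V[0,1])
    s=(X-mu)@d
    hd=X[s>s.max()-.046].mean(0)
    print(c,len(u),mu.round(4),np.degrees(np.arctan2(d[1],d[0])).round(1),'len',(s.max()-s.min()).round(4),'ringend',hd.round(4),'grip est',(mu+d*(s.max()-.098)).round(4))
E
```

```text
prong [0.6193 0.2466 0.083 ] spine [0.655  0.2547 0.079 ] d 0.0365 12.7
prong [0.6156 0.2483 0.083 ] spine [0.6514 0.2571 0.079 ] d 0.0369 13.9
[0.6385 0.2515]
[(np.float64(0.0683), np.float64(104.1)), (np.float64(0.0905), np.float64(13.8)), (np.float64(0.0677), np.float64(-76.3)), (np.float64(0.0899), np.float64(-165.8))]
[0.6347 0.2506]
[(np.float64(0.0863), np.float64(-169.4)), (np.float64(0.0682), np.float64(102.5)), (np.float64(0.0896), np.float64(13.4)), (np.float64(0.0726), np.float64(-80.1))]
scene 815 [ 0.5496 -0.2735] -6.3 len 0.2317 ringend [ 0.6712 -0.2863] grip est [ 0.5961 -0.2786]
side 561 [ 0.5357 -0.2694] -7.7 len 0.2346 ringend [ 0.6676 -0.2852] grip est [ 0.5934 -0.2772]
```

Request:
apply_moves:
  moves:
    - {"wy": 0.1327}
    - {"wy": 0.1327}
    - {"wy": 0.1327}
    - {"x": -0.0278, "z": 0.0271}
    - {"x": -0.0278, "z": 0.0271}
    - {"x": -0.0278, "z": 0.0271}
    - {"x": -0.0278, "z": 0.0271}
    - {"x": -0.0278, "z": 0.0271}
    - {"x": -0.0278, "z": 0.0271}
    - {"x": -0.0278, "z": 0.0271}
    - {"x": -0.0278, "z": 0.0271}
    - {"x": -0.0278, "z": 0.0271}
    - {"x": -0.0278, "z": 0.0271}
    - {"x": -0.0278, "z": 0.0271}
    - {"x": -0.0278, "z": 0.0271, "y": 0.02}
    - {"x": -0.0278, "z": 0.0271, "y": 0.02}
    - {"x": -0.0278, "z": 0.0271, "y": 0.02}
    - {}
    - {}

```text
validation failed for argument at $.mo...
```

```bash
cat > w.py <<'E'
from h import *
import sys
s=robot.get_state();im=robot.read_camera('wrist');C=cam('wrist',s)
cv2.imwrite(f'pics/{sys.argv[1]}.png',im[:,:,::-1]);np.savez(f'pics/{sys.argv[1]}.npz',M=C[0],R=C[1],t=C[2])
print(s['clock'],np.round(s['tcp_pos'],4),rot(s).round(3).tolist(),np.round(s['wrist_force'],2),np.round(s['torque'],2),round(s['opening'],3))
E
python3 w.py w1
```

```text
0.5 [ 0.1826 -0.6238  0.2146] [[0.281, -0.0, 0.96], [-0.96, 0.0, 0.281], [-0.0, -1.0, 0.0]] [ 0.11 -0.25  0.34] [-0.02 -0.02 -0.01] 1.001
```

View pics/w1.png

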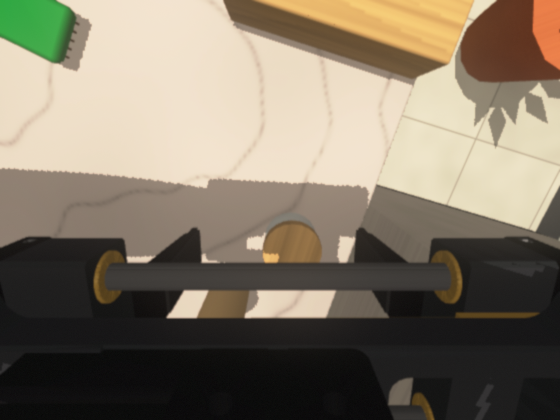

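The move was refused because each row needs every field. The wrist picture shows only the start view: a bottle between the fingers at (290,245) and no brush with an eye.

Request:
apply_moves:
  moves:
    - {"wx": 0, "wy": 0.1327, "wz": 0, "x": 0, "y": 0, "z": 0, "gripper": 0.095}
    - {"wx": 0, "wy": 0.1327, "wz": 0, "x": 0, "y": 0, "z": 0, "gripper": 0.095}
    - {"wx": 0, "wy": 0.1327, "wz": 0, "x": 0, "y": 0, "z": 0, "gripper": 0.095}
    - {"wx": 0, "wy": 0, "wz": 0, "x": -0.0278, "y": 0, "z": 0.0271, "gripper": 0.095}
    - {"wx": 0, "wy": 0, "wz": 0, "x": -0.0278, "y": 0, "z": 0.0271, "gripper": 0.095}
    - {"wx": 0, "wy": 0, "wz": 0, "x": -0.0278, "y": 0, "z": 0.0271, "gripper": 0.095}
    - {"wx": 0, "wy": 0, "wz": 0, "x": -0.0278, "y": 0, "z": 0.0271, "gripper": 0.095}
    - {"wx": 0, "wy": 0, "wz": 0, "x": -0.0278, "y": 0, "z": 0.0271, "gripper": 0.095}
    - {"wx": 0, "wy": 0, "wz": 0, "x": -0.0278, "y": 0, "z": 0.0271, "gripper": 0.095}
    - {"wx": 0, "wy": 0, "wz": 0, "x": -0.0278, "y": 0, "z": 0.0271, "gripper": 0.095}
    - {"wx": 0, "wy": 0, "wz": 0, "x": -0.0278, "y": 0, "z": 0.0271, "gripper": 0.095}
    - {"wx": 0, "wy": 0, "wz": 0, "x": -0.0278, "y": 0, "z": 0.0271, "gripper": 0.095}
    - {"wx": 0, "wy": 0, "wz": 0, "x": -0.0278, "y": 0, "z": 0.0271, "gripper": 0.095}
    - {"wx": 0, "wy": 0, "wz": 0, "x": -0.0278, "y": 0, "z": 0.0271, "gripper": 0.095}
    - {"wx": 0, "wy": 0, "wz": 0, "x": -0.0278, "y": 0.02, "z": 0.0271, "gripper": 0.095}
    - {"wx": 0, "wy": 0, "wz": 0, "x": -0.0278, "y": 0.02, "z": 0.0271, "gripper": 0.095}
    - {"wx": 0, "wy": 0, "wz": 0, "x": -0.0278, "y": 0.02, "z": 0.0271, "gripper": 0.095}
    - {"wx": 0, "wy": 0, "wz": 0, "x": 0, "y": 0, "z": 0, "gripper": 0.095}
    - {"wx": 0, "wy": 0, "wz": 0, "x": 0, "y": 0, "z": 0, "gripper": 0.095}

```text
clock: 2.45
tcp_pos: [0.6035, -0.2792, 0.1538]
tool_rot: [0.471, -0.472, 0.528, -0.527]
wrist_force: [0.2, -0.2, 0.4]
opening: 0.997
```

```bash
python3 w.py w2
```

```text
2.45 [ 0.6035 -0.2792  0.1538] [[-0.111, -0.002, 0.994], [-0.994, 0.0, -0.111], [-0.0, -1.0, -0.002]] [ 0.16 -0.2   0.41] [0.06 0.04 0.07] 0.997
```

View pics/w2.png

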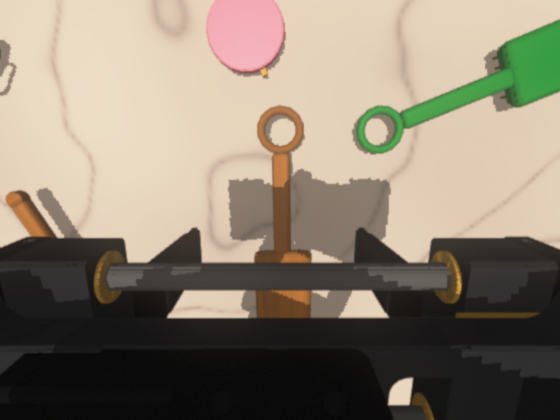

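The wrist picture shows the brown eye at (280,130) and the handle running down the middle to (283,250), between the open fingers. The green look-alike is at the right and the plain brush at the left, at (20,200).

```bash
python3 - <<'E'
from h import *
d=np.load('pics/w2.npz');C=(d['M'],d['R'],d['t'])
im=cv2.imread('pics/w2.png');h=cv2.cvtColor(im,cv2.COLOR_BGR2HSV);m=((h[...,1]>130)&(h[...,0]<18)).astype(np.uint8)
v,u=np.nonzero(m[100:155,250:310]);print('ring box',u.min()+250,u.max()+250,v.min()+100)
rc=ray(C,((u.min()+u.max())/2+250,130),.032);
for r in (170,200,230,245):
    q=np.nonzero(m[r,255:310])[0]+255;print(r,q.min(),q.max(),ray(C,(q.mean(),r),.034).round(4))
print('ring',rc.round(4))
s=robot.get_state();R=rot(s)
g=np.array([.603,-.279,.03]);print(R.T@(rc-s['tcp_pos']))
E
```

```text
ring box 258 302 107
170 273 288 [ 0.6349 -0.2862  0.034 ]
200 274 288 [ 0.6046 -0.2834  0.034 ]
230 275 289 [ 0.5727 -0.281   0.034 ]
245 275 289 [ 0.5561 -0.2792  0.034 ]
ring [ 0.673  -0.2899  0.032 ]
[0.00172473 0.12291143 0.07015159]
```

Request:
apply_moves:
  moves:
    - {"wx": 0, "wy": -0.021, "wz": 0, "x": 0.004, "y": 0.02, "z": 0, "gripper": 0.095}
    - {"wx": 0, "wy": 0, "wz": 0, "x": 0, "y": 0.03, "z": 0, "gripper": 0.095}
    - {"wx": 0, "wy": 0, "wz": 0, "x": 0, "y": 0.03, "z": 0, "gripper": 0.095}
    - {"wx": 0, "wy": 0, "wz": 0, "x": 0, "y": 0.03, "z": 0, "gripper": 0.095}
    - {"wx": 0, "wy": 0, "wz": 0, "x": 0, "y": 0.02, "z": 0, "gripper": 0.095}
    - {"wx": 0, "wy": 0, "wz": 0, "x": 0, "y": 0.012, "z": 0, "gripper": 0.06}
    - {"wx": 0, "wy": 0, "wz": 0, "x": 0, "y": 0, "z": 0, "gripper": 0.03}
    - {"wx": 0, "wy": 0, "wz": 0, "x": 0, "y": 0, "z": 0, "gripper": 0.01}
    - {"wx": 0, "wy": 0, "wz": 0, "x": 0, "y": 0, "z": 0, "gripper": 0.0}
    - {"wx": 0, "wy": 0, "wz": 0, "x": 0, "y": 0, "z": 0, "gripper": 0.0}
    - {"wx": 0, "wy": 0, "wz": 0, "x": 0, "y": 0, "z": 0, "gripper": 0.0}
    - {"wx": 0, "wy": 0, "wz": 0, "x": 0, "y": 0, "z": 0, "gripper": 0.0}

```text
clock: 3.7
tcp_pos: [0.6034, -0.284, 0.0132]
tool_rot: [-0.477, 0.476, -0.522, 0.523]
wrist_force: [0.1, 0.1, -0.3]
opening: 0.468
```

Request:
apply_moves:
  moves:
    - {"wx": 0, "wy": 0, "wz": 0, "x": 0, "y": 0, "z": 0, "gripper": 0.0}
    - {"wx": 0, "wy": 0, "wz": 0, "x": 0, "y": 0, "z": 0, "gripper": 0.0}
    - {"wx": 0, "wy": 0, "wz": 0, "x": 0, "y": 0, "z": 0, "gripper": 0.0}
    - {"wx": 0, "wy": 0, "wz": 0, "x": 0, "y": 0, "z": 0, "gripper": 0.0}
    - {"wx": 0, "wy": 0, "wz": 0, "x": 0, "y": 0, "z": 0, "gripper": 0.0}
    - {"wx": 0, "wy": 0, "wz": 0, "x": 0, "y": 0, "z": 0, "gripper": 0.0}
    - {"wx": 0, "wy": 0, "wz": 0, "x": 0, "y": 0, "z": 0, "gripper": 0.0}
    - {"wx": 0, "wy": 0, "wz": 0, "x": 0, "y": 0, "z": 0, "gripper": 0.0}

```text
clock: 4.5
tcp_pos: [0.6031, -0.284, 0.0126]
tool_rot: [0.476, -0.476, 0.523, -0.523]
wrist_force: [1.0, -0.1, -0.4]
opening: 0.185
```

Request:
apply_moves:
  moves:
    - {"wx": 0, "wy": 0, "wz": 0, "x": 0, "y": -0.006, "z": 0, "gripper": 0.0}
    - {"wx": 0, "wy": 0, "wz": 0, "x": 0, "y": -0.014, "z": 0, "gripper": 0.0}
    - {"wx": 0, "wy": 0, "wz": 0, "x": 0, "y": -0.02, "z": 0, "gripper": 0.0}
    - {"wx": 0, "wy": 0, "wz": 0, "x": 0, "y": -0.025, "z": 0, "gripper": 0.0}
    - {"wx": 0, "wy": 0, "wz": 0, "x": 0, "y": -0.025, "z": 0, "gripper": 0.0}
    - {"wx": 0, "wy": 0, "wz": 0, "x": 0, "y": -0.025, "z": 0, "gripper": 0.0}
    - {"wx": 0, "wy": 0, "wz": 0, "x": 0, "y": -0.02, "z": 0, "gripper": 0.0}
    - {"wx": 0, "wy": -0.06, "wz": 0, "x": 0, "y": -0.01, "z": 0, "gripper": 0.0}
    - {"wx": 0, "wy": -0.09, "wz": 0, "x": 0, "y": 0, "z": 0, "gripper": 0.0}
    - {"wx": 0, "wy": -0.09, "wz": 0, "x": 0, "y": 0, "z": 0, "gripper": 0.0}
    - {"wx": 0, "wy": -0.086, "wz": 0, "x": 0, "y": 0, "z": 0, "gripper": 0.0}
    - {"wx": 0, "wy": 0, "wz": 0, "x": 0, "y": 0, "z": 0, "gripper": 0.0}
    - {"wx": 0, "wy": 0, "wz": 0, "x": 0, "y": 0, "z": 0, "gripper": 0.0}

```text
clock: 5.8
tcp_pos: [0.6033, -0.2841, 0.1586]
tool_rot: [0.555, -0.554, 0.438, -0.439]
wrist_force: [0.1, -0.1, -0.4]
opening: 0.188
```

```bash
python3 w.py w3; python3 - <<'E'
from h import *
im=robot.read_camera('scene');D=robot.read_camera('side')
o=np.vstack([np.hstack([cv2.imread('pics/w3.png')[60:340,140:420],cv2.resize(im[120:260,120:380,::-1],(520,280))])])
cv2.imwrite('pics/w3c.png',o)
E
```

```text
5.8 [ 0.6033 -0.2841  0.1586] [[0.23, 0.001, 0.973], [-0.973, -0.0, 0.23], [0.001, -1.0, 0.001]] [ 0.07 -0.08 -0.43] [ 0.09 -0.03  0.08] 0.188
```

View pics/w3c.png

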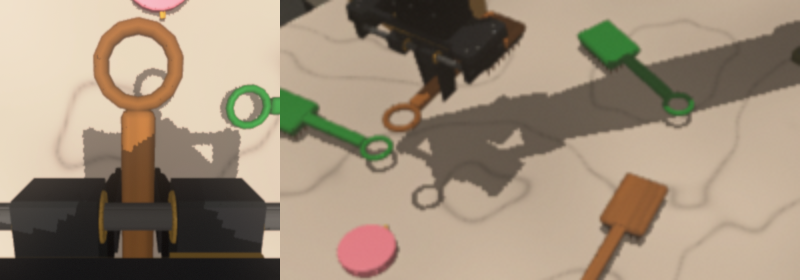

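The brown brush is held and lifted, its eye at about (279,123) in the wrist picture. The green brushes and the plain brush have not moved.

```bash
python3 - <<'E'
from h import *
k=robot.get_calibration('wrist');W=np.linalg.inv(k['mount']);M=k['mtx']
im=cv2.imread('pics/w3.png');h=cv2.cvtColor(im,cv2.COLOR_BGR2HSV);m=((h[...,1]>110)&(h[...,0]<18))
m[170:]=0;m[:,:225]=0;m[:,335:]=0
v,u=np.nonzero(m);g=v<167
print('obs u',u[g].min(),u[g].max(),'top',v.min())
a=np.linspace(0,2*np.pi,90)
for deg in (-10,-5,0,5,10):   # + = eye up
    t=np.radians(deg)
    for b in (.070,):
        L=b+.023*np.cos(a);X=np.c_[.023*np.sin(a),-.0188-L*np.sin(t),L*np.cos(t),np.ones(90)]
        p=(W@X.T)[:3];q=(M@p);q=q[:2]/q[2]
        print(deg,q.min(1).round(1),q.max(1).round(1))
E
```

```text
obs u 234 322 top 71
-10 [234.3  85.5] [319.4 171.9]
-5 [232.6  80.7] [321.1 171.8]
0 [230.8  76.9] [322.9 172.4]
5 [228.8  74.3] [324.8 173.8]
10 [226.7  73.3] [326.9 176. ]
```

Request:
apply_moves:
  moves:
    - {"wx": 0, "wy": 0, "wz": 0, "x": -0.012, "y": 0, "z": 0.0015, "gripper": 0.0}
    - {"wx": 0, "wy": 0, "wz": 0, "x": -0.022, "y": 0, "z": 0.003, "gripper": 0.0}
    - {"wx": 0, "wy": 0, "wz": 0, "x": -0.032, "y": 0, "z": 0.004, "gripper": 0.0}
    - {"wx": 0, "wy": 0, "wz": 0, "x": -0.032, "y": 0, "z": 0.004, "gripper": 0.0}
    - {"wx": 0, "wy": 0, "wz": 0, "x": -0.032, "y": 0, "z": 0.004, "gripper": 0.0}
    - {"wx": 0, "wy": 0, "wz": 0, "x": -0.032, "y": 0, "z": 0.004, "gripper": 0.0}
    - {"wx": 0, "wy": 0, "wz": 0, "x": -0.032, "y": 0, "z": 0.004, "gripper": 0.0}
    - {"wx": 0, "wy": 0, "wz": 0, "x": -0.032, "y": 0, "z": 0.004, "gripper": 0.0}
    - {"wx": 0, "wy": 0, "wz": 0, "x": -0.032, "y": 0, "z": 0.004, "gripper": 0.0}
    - {"wx": 0, "wy": 0, "wz": 0, "x": -0.032, "y": 0, "z": 0.004, "gripper": 0.0}
    - {"wx": 0, "wy": 0, "wz": 0, "x": -0.032, "y": 0, "z": 0.004, "gripper": 0.0}
    - {"wx": 0, "wy": 0, "wz": 0, "x": -0.032, "y": 0, "z": 0.004, "gripper": 0.0}
    - {"wx": 0, "wy": 0, "wz": 0, "x": -0.032, "y": 0, "z": 0.004, "gripper": 0.0}
    - {"wx": 0, "wy": 0, "wz": 0, "x": -0.032, "y": 0, "z": 0.004, "gripper": 0.0}
    - {"wx": 0, "wy": 0, "wz": 0, "x": -0.032, "y": 0, "z": 0.004, "gripper": 0.0}
    - {"wx": 0, "wy": 0, "wz": 0, "x": -0.032, "y": 0, "z": 0.004, "gripper": 0.0}
    - {"wx": 0, "wy": 0, "wz": 0, "x": -0.022, "y": 0, "z": 0.003, "gripper": 0.0}
    - {"wx": 0, "wy": 0, "wz": 0, "x": -0.01, "y": 0, "z": 0.0, "gripper": 0.0}
    - {"wx": 0, "wy": 0, "wz": 0, "x": 0, "y": 0, "z": 0, "gripper": 0.0}
    - {"wx": 0, "wy": 0, "wz": 0, "x": 0, "y": 0, "z": 0, "gripper": 0.0}

```text
clock: 7.95
tcp_pos: [0.5454, 0.2305, 0.1576]
tool_rot: [-0.555, 0.555, -0.438, 0.438]
wrist_force: [-0.2, 0.5, -0.3]
opening: 0.187
```

```bash
cat > tri.py <<'E'
from h import *
import sys,subprocess
n=sys.argv[1]
subprocess.run(['python3','w.py',n])
sc=robot.read_camera('scene')[:,:,::-1];sd=robot.read_camera('side')[:,:,::-1]
cv2.imwrite(f'pics/{n}_sc.png',sc);cv2.imwrite(f'pics/{n}_sd.png',sd)
w=cv2.imread(f'pics/{n}.png')[40:320,140:420]
Z=lambda a:cv2.resize(a,(400,300),interpolation=cv2.INTER_CUBIC)
o=np.zeros((580,800,3),np.uint8);o[:280,:280]=w
o[280:,:400]=Z(sc[280:385,290:430]);o[280:,400:]=Z(sd[200:305,120:260])
cv2.imwrite(f'pics/{n}_t.png',o)
E
python3 tri.py w4
```

```text
7.95 [0.5454 0.2305 0.1576] [[0.232, -0.0, 0.973], [-0.973, -0.001, 0.232], [0.0, -1.0, -0.0]] [-0.21  0.48 -0.32] [ 0.   -0.01  0.  ] 0.187
this script no longer has the robotException ignored in: <_io.TextIOWrapper mode='rw' encoding='UTF-8'>
Traceback (most recent call last):
BrokenPipeError: [Errno 32] Broken pipe
```

```bash
sed -i "s/^subprocess.run.*/exec(open('w.py').read())/" tri.py; python3 tri.py w4
```

```text
8.0 [0.5456 0.2301 0.1576] [[0.231, -0.0, 0.973], [-0.973, -0.0, 0.231], [0.0, -1.0, -0.0]] [ 0.24 -1.   -1.48] [-0.02 -0.   -0.01] 0.182
```

View pics/w4_t.png

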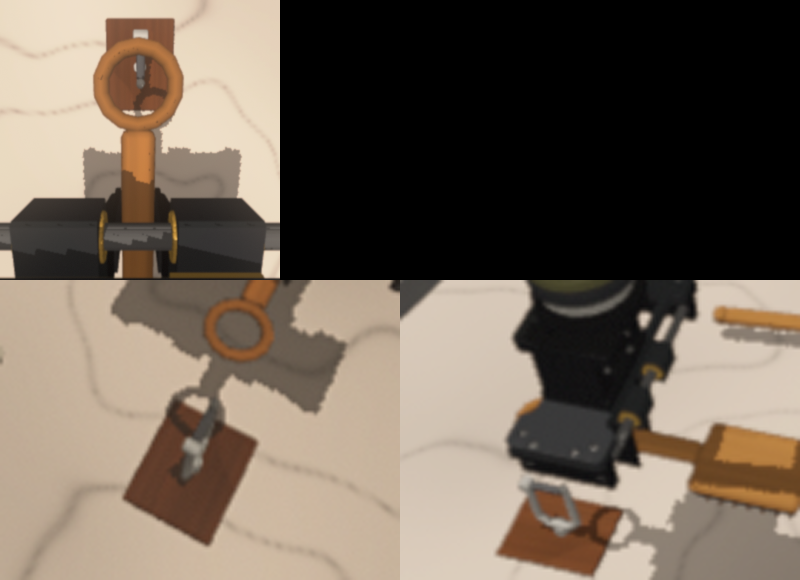

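```bash
python3 - <<'E'
from h import *
d=np.load('pics/w4.npz');W=(d['M'],d['R'],d['t']);S=cam('scene');D=cam('side')
P=lambda C:C[0]@np.c_[C[1],C[2]]
X=cv2.triangulatePoints(P(W),P(S),np.array([278.,125]),np.array([373.65,297.2]))
X=(X[:3]/X[3]).ravel();print('ring',X.round(4),proj(W,X),proj(S,X))
s=robot.get_state();print('tool',(rot(s).T@(X-s['tcp_pos'])).round(4))
for n,p in (('prong top',[.6175,.2475,.083]),('prong bot',[.6175,.2475,.021]),('spine top',[.6525,.256,.079]),('plate',[.6365,.251,.006])): print(n,proj(W,p).round(1)-[140,40])
im=cv2.imread('pics/w4.png')[50:165,230:325];cv2.imwrite('pics/c4.png',cv2.resize(im,None,fx=5,fy=5,interpolation=cv2.INTER_CUBIC))
E
```

```text
ring [0.614  0.2471 0.1788] [275.32229194 125.41671667] [373.34425803 297.11016699]
tool [-0.0012 -0.0212  0.0701]
prong top [136.6  84.5]
prong bot [136.7  86.5]
spine top [136.4  37.3]
plate [137.7  67.7]
```

View pics/c4.png

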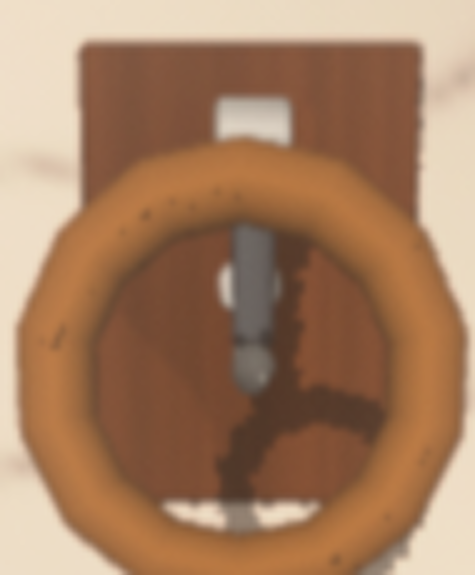

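The crop shows the hook seen straight down through the eye, with the prong's end at (280.6,123.4) and the eye's centre at about (278.2,125.4) in full-picture pixels. The gate runs up to the spine's block, so the alignment is nearly right.

```bash
python3 - <<'E'
from h import *
d=np.load('pics/w4.npz');W=(d['M'],d['R'],d['t']);s=robot.get_state();T=lambda X:(rot(s).T@(X-s['tcp_pos'])).round(4)
p=ray(W,(280.6,123.4),.083);r=ray(W,(278.2,125.4),.1776);q=ray(W,(280.5,70),.079)
print(p,T(p),r,T(r),'spine',T(q),'plate edges',T(ray(W,(246,65),.006)),T(ray(W,(313.8,65),.006)))
E
```

```text
[0.61904924 0.24456782 0.083     ] [0.0024 0.0746 0.0745] [0.61437228 0.24576044 0.1776    ] [ 0.0002 -0.02    0.0702] spine [0.0022 0.0786 0.115 ] plate edges [-0.032   0.1516  0.134 ] [0.0367 0.1516 0.1341]
```

Request:
apply_moves:
  moves:
    - {"wx": 0, "wy": 0, "wz": 0, "x": 0.0022, "y": 0.008, "z": 0.003, "gripper": 0.0}
    - {"wx": 0, "wy": 0, "wz": 0, "x": 0, "y": 0.014, "z": 0, "gripper": 0.0}
    - {"wx": 0, "wy": 0, "wz": 0, "x": 0, "y": 0.014, "z": 0, "gripper": 0.0}
    - {"wx": 0, "wy": 0, "wz": 0, "x": 0, "y": 0.014, "z": 0, "gripper": 0.0}
    - {"wx": 0, "wy": 0, "wz": 0, "x": 0, "y": 0.012, "z": 0, "gripper": 0.0}
    - {"wx": 0, "wy": 0, "wz": 0, "x": 0, "y": 0.008, "z": 0, "gripper": 0.0}
    - {"wx": 0, "wy": 0, "wz": 0, "x": 0, "y": 0.006, "z": 0, "gripper": 0.0}
    - {"wx": 0, "wy": 0, "wz": 0, "x": 0, "y": 0, "z": 0, "gripper": 0.0}

```text
clock: 8.95
tcp_pos: [0.5487, 0.2292, 0.0806]
tool_rot: [-0.554, 0.555, -0.439, 0.438]
wrist_force: [0.0, -0.6, -0.4]
opening: 0.187
```

```bash
python3 tri.py w5
```

```text
8.95 [0.5487 0.2292 0.0806] [[0.232, -0.002, 0.973], [-0.973, -0.0, 0.232], [0.0, -1.0, -0.002]] [ 0.01 -0.6  -0.39] [ 0.01 -0.02 -0.01] 0.187
```

View pics/w5_t.png

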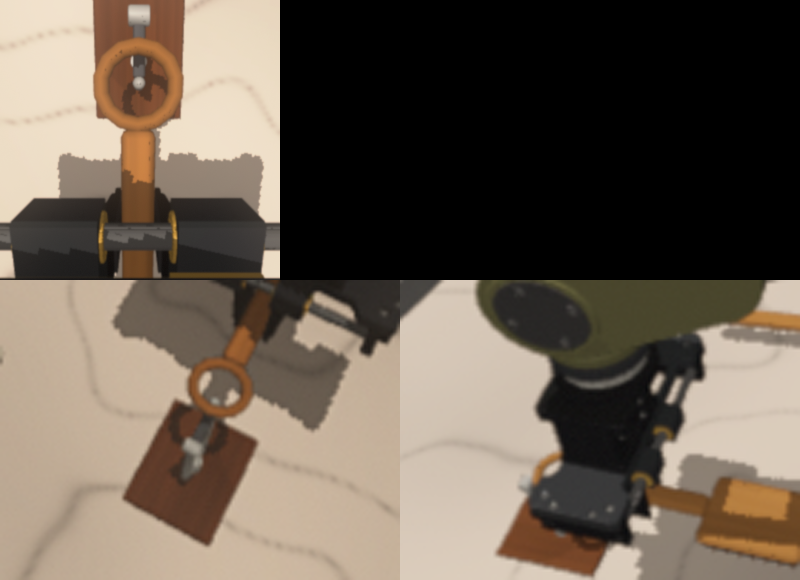

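The prong's end now sits in the middle of the eye, at (138,84) in the wrist crop.

Request:
apply_moves:
  moves:
    - {"wx": 0, "wy": 0, "wz": 0, "x": 0, "y": 0.006, "z": 0, "gripper": 0.0}
    - {"wx": 0, "wy": 0, "wz": 0, "x": 0, "y": 0.008, "z": 0, "gripper": 0.0}
    - {"wx": 0, "wy": 0, "wz": 0, "x": 0, "y": 0.006, "z": 0, "gripper": 0.0}
    - {"wx": 0, "wy": 0, "wz": 0, "x": 0, "y": 0.004, "z": 0, "gripper": 0.0}
    - {"wx": 0, "wy": 0, "wz": 0, "x": 0, "y": 0.004, "z": 0, "gripper": 0.0}
    - {"wx": 0, "wy": 0, "wz": 0, "x": 0, "y": 0.004, "z": 0, "gripper": 0.0}
    - {"wx": 0, "wy": 0, "wz": 0, "x": 0, "y": 0.004, "z": 0, "gripper": 0.0}

```text
clock: 9.8
tcp_pos: [0.5495, 0.2294, 0.0457]
tool_rot: [0.555, -0.555, 0.438, -0.438]
wrist_force: [0.0, 0.1, -0.6]
opening: 0.188
```

Request:
apply_moves:
  moves:
    - {"wx": 0, "wy": 0, "wz": 0, "x": 0, "y": 0.004, "z": 0, "gripper": 0.0}
    - {"wx": 0, "wy": 0, "wz": 0, "x": 0, "y": 0.004, "z": 0, "gripper": 0.0}
    - {"wx": 0, "wy": 0, "wz": 0, "x": 0, "y": 0.004, "z": 0, "gripper": 0.0}
    - {"wx": 0, "wy": 0, "wz": 0, "x": 0, "y": 0.004, "z": 0, "gripper": 0.0}

```text
clock: 10.2
tcp_pos: [0.5491, 0.2293, 0.0292]
tool_rot: [-0.555, 0.555, -0.438, 0.438]
wrist_force: [0.2, 0.5, -0.8]
opening: 0.181
```

Request:
apply_moves:
  moves:
    - {"wx": 0, "wy": 0, "wz": 0, "x": 0, "y": 0.004, "z": 0, "gripper": 0.0}
    - {"wx": 0, "wy": 0, "wz": 0, "x": 0, "y": 0.004, "z": 0, "gripper": 0.0}
    - {"wx": 0, "wy": 0, "wz": 0, "x": 0, "y": 0.004, "z": 0, "gripper": 0.0}
    - {"wx": 0, "wy": 0, "wz": 0, "x": 0, "y": 0.003, "z": 0, "gripper": 0.0}
    - {"wx": 0, "wy": 0, "wz": 0, "x": 0, "y": 0, "z": 0, "gripper": 0.0}

```text
clock: 10.7
tcp_pos: [0.5489, 0.2292, 0.014]
tool_rot: [-0.555, 0.555, -0.439, 0.438]
wrist_force: [-0.8, -0.1, -1.3]
opening: 0.189
```

```bash
python3 tri.py w6
```

```text
10.7 [0.5489 0.2292 0.014 ] [[0.232, -0.001, 0.973], [-0.973, -0.0, 0.232], [0.0, -1.0, -0.001]] [-0.83 -0.13 -1.29] [ 0.02 -0.08 -0.01] 0.189
```

View pics/w6_t.png

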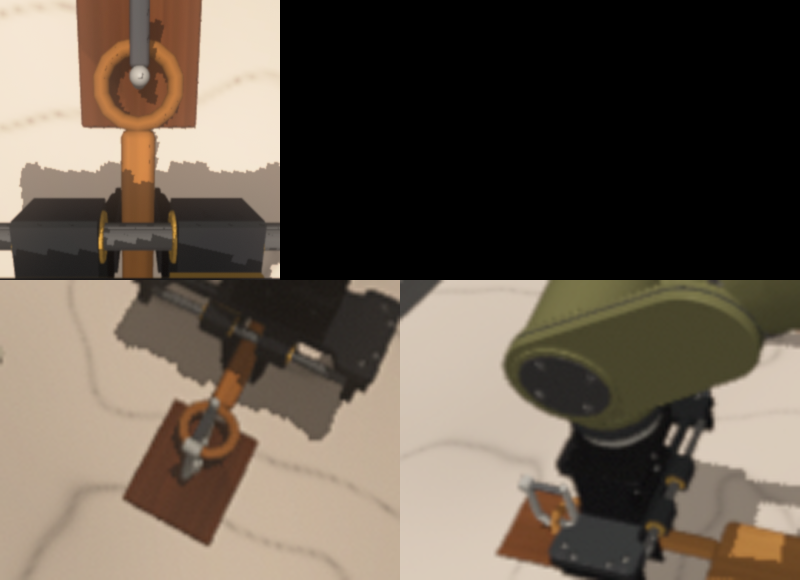

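The gate lies shut above the eye's far rim, with the prong through the eye, in all three views. I'll settle the last 2 mm, let go and back off.

Request:
apply_moves:
  moves:
    - {"wx": 0, "wy": 0, "wz": 0, "x": 0, "y": 0.0015, "z": 0, "gripper": 0.0}
    - {"wx": 0, "wy": 0, "wz": 0, "x": 0, "y": 0.0005, "z": 0, "gripper": 0.0}
    - {"wx": 0, "wy": 0, "wz": 0, "x": 0, "y": 0, "z": 0, "gripper": 0.0}
    - {"wx": 0, "wy": 0, "wz": 0, "x": 0, "y": 0, "z": 0, "gripper": 0.025}
    - {"wx": 0, "wy": 0, "wz": 0, "x": 0, "y": 0, "z": 0, "gripper": 0.04}
    - {"wx": 0, "wy": 0, "wz": 0, "x": 0, "y": 0, "z": 0, "gripper": 0.06}
    - {"wx": 0, "wy": 0, "wz": 0, "x": 0, "y": 0, "z": 0, "gripper": 0.06}
    - {"wx": 0, "wy": 0, "wz": 0, "x": 0, "y": 0, "z": 0, "gripper": 0.06}
    - {"wx": 0, "wy": 0, "wz": 0, "x": 0, "y": 0, "z": 0, "gripper": 0.06}

```text
clock: 11.75
tcp_pos: [0.5493, 0.2293, 0.0127]
tool_rot: [0.555, -0.555, 0.438, -0.438]
wrist_force: [1.1, -0.7, 1.2]
opening: 0.605
```

Request:
apply_moves:
  moves:
    - {"wx": 0, "wy": 0, "wz": 0, "x": 0, "y": -0.008, "z": 0, "gripper": 0.06}
    - {"wx": 0, "wy": 0, "wz": 0, "x": 0, "y": -0.02, "z": 0, "gripper": 0.06}
    - {"wx": 0, "wy": 0, "wz": 0, "x": 0, "y": -0.03, "z": 0, "gripper": 0.06}
    - {"wx": 0, "wy": 0, "wz": 0, "x": 0, "y": -0.03, "z": 0, "gripper": 0.06}
    - {"wx": 0, "wy": 0, "wz": 0, "x": 0, "y": -0.03, "z": 0, "gripper": 0.06}
    - {"wx": 0, "wy": 0, "wz": 0, "x": 0, "y": -0.03, "z": -0.03, "gripper": 0.06}
    - {"wx": 0, "wy": 0, "wz": 0, "x": 0, "y": -0.03, "z": -0.03, "gripper": 0.06}
    - {"wx": 0, "wy": 0, "wz": 0, "x": 0, "y": 0, "z": -0.03, "gripper": 0.06}
    - {"wx": 0, "wy": 0, "wz": 0, "x": 0, "y": 0, "z": 0, "gripper": 0.06}
    - {"wx": 0, "wy": 0, "wz": 0, "x": 0, "y": 0, "z": 0, "gripper": 0.06}

```text
clock: 12.75
tcp_pos: [0.4617, 0.2085, 0.1912]
tool_rot: [0.555, -0.554, 0.438, -0.439]
wrist_force: [-0.3, 0.8, 0.5]
opening: 0.635
```

```bash
sed -i 's/^cv2.imwrite(f.pics.{n}_t.*/o[:280,280:]=cv2.resize(sc,(520,280));&/' tri.py; python3 tri.py w7
```

```text
12.75 [0.4617 0.2085 0.1912] [[0.232, 0.001, 0.973], [-0.973, 0.0, 0.232], [-0.0, -1.0, 0.002]] [-0.28  0.85  0.49] [-0.02 -0.04  0.06] 0.635
```

View pics/w7_t.png

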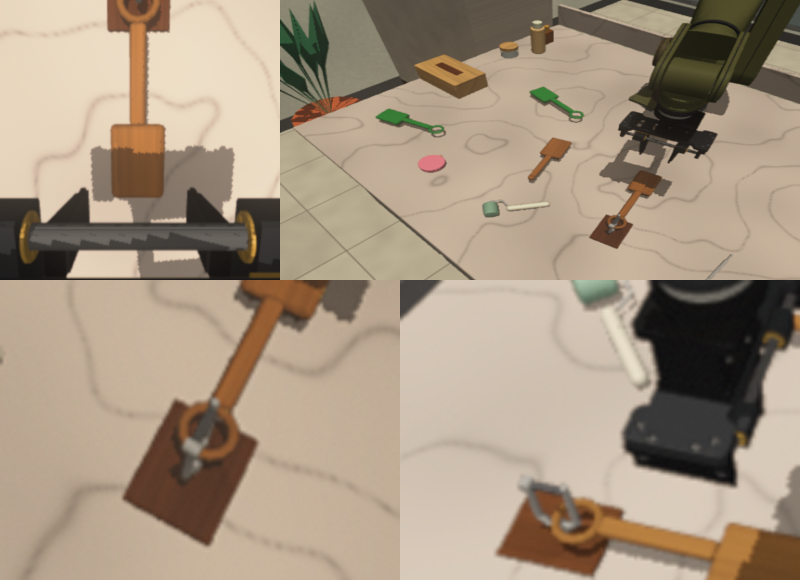

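The brush stands on its bristles with its eye round the prong and the gate level and shut above it. The plain brush is where it was, and the arm is clear.

```bash
python3 -c "
from plant import robot
print(robot.hand_in())"
```

```text
the job is handed in; nothing more can be done
None
```

The brown hairbrush is clipped to the snap hook, and I handed the job in at about 12.9 s of the 45 s allowed. I gripped it mid-handle, lowered its eye over the free prong, pushed it past the gate, let go and backed off.

**Last checks:** The final scene, side and wrist pictures show:
- the prong through the eye;
- the gate level and shut above the rim;
- the brush on its bristles with the gripper clear of it.

The plain brush and the green look-alikes look unmoved. Every wrist force reading I took stayed under 2 N.

**Failed or disagreed:**
- My first move call was refused because its rows lacked some fields.
- One script that took pictures crashed partway. Neither moved the arm.
- The prong position from the outside cameras was about 3 mm off from the wrist view. I used the wrist view to line up.
- I judged the gate shut from the pictures only, because there is no direct reading of its angle.

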